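Load the block heater with its matching vessels

TASK

Load the block heater for the warming run: stand the blue-capped jar, the amber dropper bottle and the corked vial each fully down in the aluminium block whose bore is made for it, and the steel water pan in the block with the wide shallow seat. Stand the white melting cup on the bottom inside the pan, with its handle about a quarter turn (at right angles) from the pan's handle and neither handle touching another vessel. Keep every vessel upright on the way, leave the white plastic bottle where it stands, and let go of everything.

Things in the scene. Friction and masses are not known exactly. Their poses are not given: they have to be found in the camera images.
- jar: Clear screw-cap sample jar with a blue cap, round, 52 mm across, 60 mm tall; the body to grip is the lower 46 mm. Loose, about 110 g. Origin: centre of the underside; z up.
- dropper: Amber dropper bottle with a black cap, round, 38 mm across, 85 mm tall; the body to grip is the lower 60 mm. Loose, about 70 g. Origin: centre of the underside; z up.
- vial: Clear glass vial with a tan cork, round, 26 mm across, 54 mm tall; the body to grip is the lower 46 mm. Loose, about 35 g. Origin: centre of the underside; z up. (Small vials by the evaporator and bottles at the far left end of the bench are not part of the job.)
- pan: Round open pan of bare grey steel, 66 mm across, 40 mm tall, wall 2.5 mm, bottom 4 mm thick, with one black stick handle along its own +x, 10 mm thick, rising from the wall near the rim to 58 mm above the underside at its end, 81 mm from the axis. Loose, about 220 g. Grip it across the body, fingers clear of the handle. Origin: centre of the underside; x along the handle, z up.
- cup: Round open white enamel cup with a blue rim, 44 mm across (rim 46), 63 mm tall, with one level blue stick handle along its own +x, 9 mm thick, 47 to 58 mm above the underside, ending 72 mm from the axis. Loose, about 110 g. In the pan its underside is 4 mm above the pan's, it rises 27 mm over the pan's rim and has 8 mm of play all round. Origin: centre of the underside; x along the handle, z up.
- block_pan: Aluminium heater block with the widest bore: round shallow seat 74 mm across (82 mm at the 4 mm chamfered mouth), 10 mm deep, its bottom 26 mm above the block's underside. Block 92 x 92 x 36 mm, fixed; its top is 72 mm above the worktop. Origin: centre of the underside (36 mm above the worktop); x and y along the sides, x toward the heater's back, z up.
- block_jar: Aluminium heater block, as block_pan outside, with a round bore 60 mm across (68 mm at the 4 mm chamfered mouth), 20 mm deep, bottom 16 mm above the block's underside. The four blocks fill the heater two by two in any order, centres 96 mm apart, all turned alike. Origin and axes as block_pan.
- block_dropper: Aluminium heater block, as block_pan outside, with a round bore 46 mm across (54 mm at the 4 mm chamfered mouth), 20 mm deep, bottom 16 mm above the block's underside. Origin and axes as block_pan.
- block_vial: Aluminium heater block, as block_pan outside, with the narrowest round bore, 34 mm across (42 mm at the 4 mm chamfered mouth), 20 mm deep, bottom 16 mm above the block's underside. Origin and axes as block_pan.
- pe_bottle: Bystander: white soft plastic bottle with a small dropper top, 58 mm across, 104 mm tall, standing to the left of the heater's back edge. Leave it alone. Origin: centre of the underside; z up.

How it is judged (in metres and radians):
At the end, for the whole second after the job is handed in: Jar, dropper bottle, vial and pan stand upright on the bottom of their own block's bore (4 mm in height, 8 mm off centre); the cup upright on the pan's bottom, handle 57 to 123 degrees from the pan's; pan and cup touch none of the other vessels; all at rest (horizontal distance between jar and block_jar below 0.008 m and z of jar in the frame of block_jar between 0.012 and 0.02 m and angle between each of jar, dropper, vial, pan, cup's own z axis and vertical below 0.12 rad and horizontal distance between dropper and block_dropper below 0.008 m and z of dropper in the frame of block_dropper between 0.012 and 0.02 m and horizontal distance between vial and block_vial below 0.008 m and z of vial in the frame of block_vial between 0.012 and 0.02 m and horizontal distance between pan and block_pan below 0.008 m and z of pan in the frame of block_pan between 0.022 and 0.03 m and horizontal distance between cup and pan below 0.012 m and z of cup in the frame of pan between 0 and 0.008 m and angle between the x axis of cup and the x axis of pan, either way round above 1 rad and contact force between each of pan, cup and jar below 0.1 N and contact force between each of pan, cup and dropper below 0.1 N and contact force between each of pan, cup and vial below 0.1 N and linear speed of each of jar, dropper, vial, pan, cup below 0.02 m/s).
It fails at once if a vessel is tipped over (more than 0.7 rad) (angle between any of jar, dropper, vial, pan, cup's own z axis and vertical above 0.7 rad).
It fails at once if the white plastic bottle is moved by more than 20 mm (distance of pe_bottle from where it was at the start of the episode above 0.02 m).
It also fails if it takes over 128 s, if anything falls off the work surface, if the arm or the gripper's body presses on something with over 40 N, if the wrist force passes 120 N, or if a joint passes its speed limit or range.

ROBOT

A 6-joint arm with a two-finger parallel gripper is mounted at the origin on a cart in front of the work surface, level with it; the furniture and walls round the work are solid. World frame = base frame: x ahead of the robot, y to its left, z up, the work surface at z = 0. Lengths are in mm, angles in rad, forces in N, time in s.
With the tool pointing down it reaches from about 300 to 775 mm from the base axis. Payload 14.6 kg.
Tool frame: the origin (TCP) lies between the finger pads; the fingertips stand manip.tip_reach ahead of it and the grasp point (between the pads) lies 5 mm behind it (manip.tip_reach is the distance from the TCP to the fingertips, in mm); z points along the fingers, y is the line along which they close (so a half turn about z gives the same grasp; the last joint's range is limited). The gripper opens to 94 mm and grips with 3 to 60 N. Pads are 16 mm wide; open, the fingers measure 119 mm over their backs; the gripper's body (75 mm by 177 mm) begins 78 mm behind the grasp point.
Start: joints at [-1.175, 0.3, 1.521, -0, 1.321, -0.067], TCP at [245.542, -492.137, 219.446] pointing down, gripper open.
Joint ranges: [-3.03, 3.03], [-0.79, 2.21], [0.23, 2.52], [-1.04, 4.18], [0, 3.07], [-2.55, 2.55]. Speed limits (rad/s): [2.22, 2.22, 2.57, 3.14, 3.14, 3.14].

INTERFACE

Orientations are given as [roll, pitch, yaw] about the fixed x, y, z axes, in that order (R = Rz(yaw) Ry(pitch) Rx(roll)).
In Python, from cell import manip gives the robot as it stands. The module is installed in compiled form; this text tells all that it offers.
- The arm moves only by the shell command python3 -m creep 'ROWS' [FORCE]. ROWS is JSON, a list of rows, each a list of 3 entries, a list of its own where there are three numbers: the opening, from -1 (shut) to 1 (fully open), then the shift along the tool's x, y, z in cm, then the turn about the tool's z in units of 5 degrees (1.0 is 5 degrees). In form: [[grip, [tx, ty, tz], roll], ...]. A call has 1 to 12 rows; each row is the pose to reach, as a shift and turn from the pose commanded when the call began, along the tool's axes at that moment; what a row does not reach only later rows make up. A row lasts 1/10 s, in which the tool goes at most 50 mm and 8.59 degrees, less where a joint would pass 70% of its speed; a pose out of reach is approached as far as the arm can. A call with a gripper value outside its range is refused whole. The fingers move at their own pace and stop on an object; FORCE is the grip in N (left out, the last holds). Time passes only in rows, so rows that repeat a pose let the fingers close. It gives the time, the measured TCP pose, the force, the opening and the grip force at its end, in the units of the state.
- manip.read_state(): the state, without advancing time (a new reading comes with each control period).
- manip.camera(name): name is "scene" or "top" or "wrist"; returns the picture (400x640x3 uint8, red, green, blue); there is no depth.
- manip.camera_params(name): a dict with "fovy" (degrees; the focal length in pixels is half the picture's height over the tangent of half this angle, whatever the lens; pixels are square), "cx", "cy" (the principal point, pixels), "origin" and "attitude" of the camera in the world. Camera axes: x right, y down, z forward; pixel columns grow to the right and rows downward; lengths in mm; the calibration is good to about 2 mm. A picture is of the moment at which its call begins: read the wrist's pose just before it. camera_params takes no time and is no camera call; for the wrist camera it gives the pose at the moment of the call.
- manip.sign_off(): hands the job in; it is judged then, once.
The state is a dict: "clock": time; "joints": joint angles; "qd": joint speeds; "effort": joint torques, N m; "eef_pos": TCP position; "eef_rot": TCP orientation; "wrist_force": force on the tool from outside, world axes, zero at the start; "moment": the same for the moment, N m; "finger_gap": finger opening in mm; "finger_force": force on a finger pad.
Only numpy, scipy, OpenCV 4.12 (cv2) and the standard library are available. Lean on these libraries where they do the work, as an engineer would, in place of code of your own. Each camera call takes 0.05 s, during which the arm holds its last target. There are 200 camera calls.

## Working session

There is one attempt and no reset: what is moved stays moved. The work goes in short steps, Python scripts to look and compute and a shell command to move; the robot and the scene stay as the last step left them, time stands still between calls to the robot, and variables do not carry over. Pictures are saved under pics/ and viewed, at most 14 in all, crops included, and the job is handed in when it is done.

```bash
mkdir -p pics; python3 - <<'E'
from cell import manip
import cv2
print(manip.tip_reach, manip.read_state())
for n in("scene","top","wrist"):
    p=manip.camera_params(n); print(n,p)
    cv2.imwrite(f"pics/{n}0.png",manip.camera(n)[:,:,::-1])
E
```

```text
14.0 {'clock': 0.0, 'joints': array([-1.17459359e+00,  3.00483501e-01,  1.52159867e+00,  1.93886345e-05,
        1.32068825e+00, -6.66098493e-02]), 'qd': array([ 0.00026175, -0.00063839,  0.00119285,  0.00113425, -0.0016833 ,
       -0.00277374]), 'effort': array([-3.64064363e-04, -5.31800365e+01, -3.52735627e+01,  7.07483548e-02,
        2.43735110e-02, -8.45801969e-05]), 'eef_pos': array([ 245.45645532, -491.90983462,  218.87207745]), 'eef_rot': array([-3.14041875e+00, -9.71304980e-05,  4.62807723e-01]), 'wrist_force': array([-0.85788348,  0.19019287, -0.20469597]), 'moment': array([ 0.05375285, -0.0087032 , -0.05455098]), 'finger_force': 0.0, 'finger_gap': 94.08171195225671}
scene {'fovy': 47.63819377720072, 'cx': 327.1197768252473, 'cy': 198.797352345023, 'origin': array([-464.60592249,  467.49385455,  996.43825177]), 'attitude': array([-2.27789905, -0.00907607, -2.02947295])}
top {'fovy': 48.37839088565319, 'cx': 315.73064812894, 'cy': 196.62196335422112, 'origin': array([ 377.12046773,  -28.73272424, 1187.66741513]), 'attitude': array([-3.01789932,  0.01728336, -1.5590086 ])}
wrist {'fovy': 62.531417380704745, 'cx': 318.213526635038, 'cy': 196.4147336215921, 'origin': array([ 303.70949042, -462.72810112,  384.84918515]), 'attitude': array([ 2.91318398e+00,  4.09590494e-04, -1.10796432e+00])}
```

View pics/scene0.png

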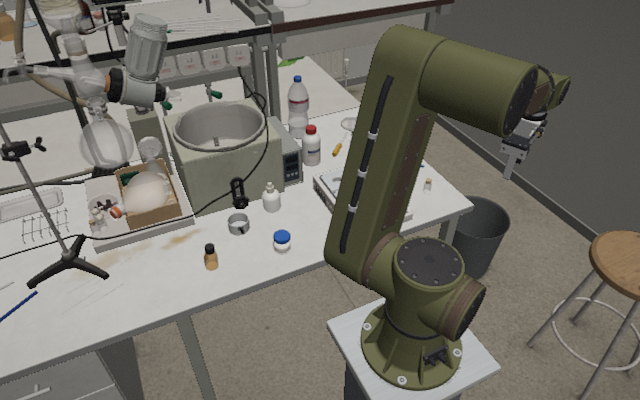

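View pics/top0.png

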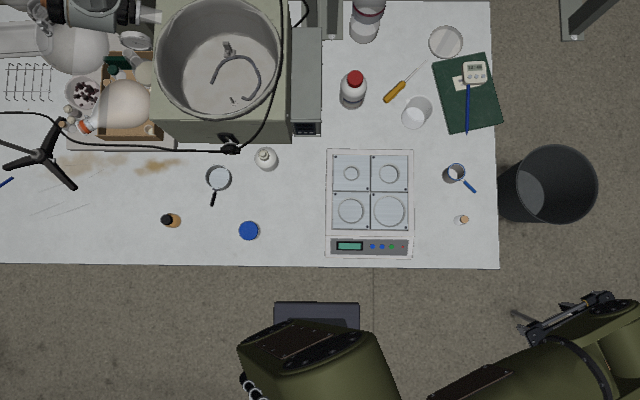

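The scene view shows the arm and bench. In the top view: jar cap (249,230), dropper (171,220), pan (218,178) with its handle down to (212,204), cup (456,172) with its handle to (474,190), vial (461,219), white bottle (265,158). The heater is at (370,195), with its largest bore front right (390,211). I'll enlarge these areas.

```bash
cat > h.py <<'E'
import numpy as np, cv2
from scipy.spatial.transform import Rotation as R
from cell import manip
def ray(p,uv):
    f=200/np.tan(np.radians(p["fovy"])/2)
    d=np.array([(uv[0]-p["cx"])/f,(uv[1]-p["cy"])/f,1.])
    return p["origin"],R.from_euler("xyz",p["attitude"]).apply(d)
def at(p,uv,z):
    o,d=ray(p,uv); return (o+d*(z-o[2])/d[2])
def proj(p,X):
    f=200/np.tan(np.radians(p["fovy"])/2)
    c=R.from_euler("xyz",p["attitude"]).inv().apply(np.array(X)-p["origin"])
    return np.array([p["cx"]+f*c[0]/c[2],p["cy"]+f*c[1]/c[2]])
def two(p1,a,p2,b):
    o1,d1=ray(p1,a);o2,d2=ray(p2,b)
    s=np.linalg.lstsq(np.c_[d1,-d2],o2-o1,rcond=None)[0]
    A,B=o1+d1*s[0],o2+d2*s[1]
    return (A+B)/2,np.linalg.norm(A-B)
def crop(src,dst,x0,y0,x1,y1,k):
    im=cv2.imread(src)[y0:y1,x0:x1]
    im=cv2.resize(im,None,fx=k,fy=k,interpolation=cv2.INTER_CUBIC)
    for u in range(-(-x0//10)*10,x1,10):
        cv2.line(im,((u-x0)*k,0),((u-x0)*k,6 if u%50 else 14),(0,0,255),1)
    for v in range(-(-y0//10)*10,y1,10):
        cv2.line(im,(0,(v-y0)*k),(6 if v%50 else 14,(v-y0)*k),(0,0,255),1)
    return im
E
python3 - <<'E'
from h import *
a=crop("pics/top0.png","",150,145,290,245,5);cv2.imwrite("pics/c1.png",a)
a=crop("pics/top0.png","",320,145,480,265,5);cv2.imwrite("pics/c2.png",a)
a=crop("pics/scene0.png","",195,170,305,275,5);cv2.imwrite("pics/c3.png",a)
E
```

```text
(no output)
```

View pics/c1.png

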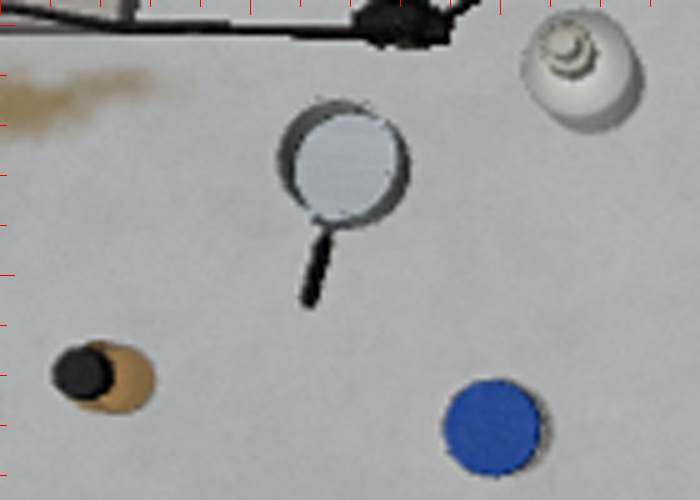

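View pics/c2.png

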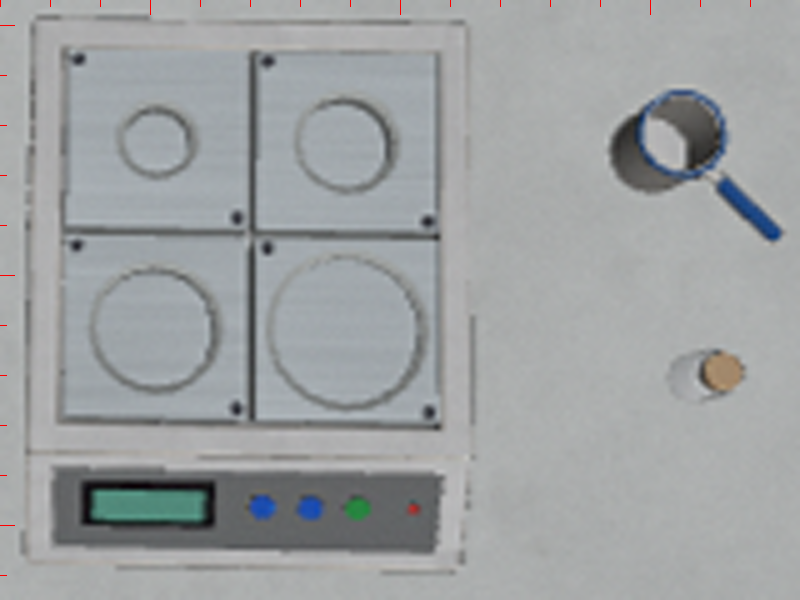

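View pics/c3.png

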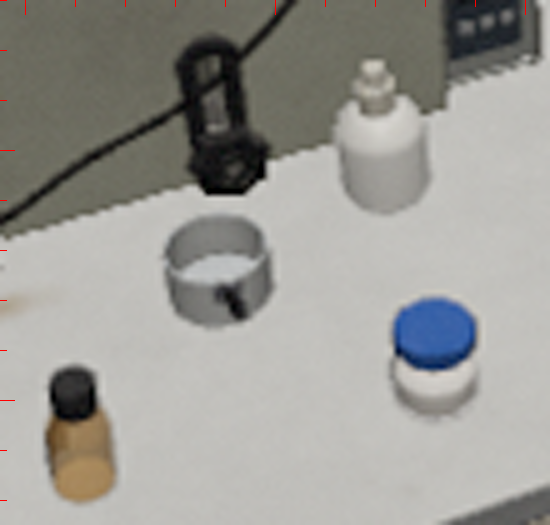

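c1 (top, at 5x): dropper cap (166.8,219.6), jar cap (248.6,230.6), pan rim centre (218.7,177.7), handle end (211.8,205.6). c2: cup rim (456.4,171.8), cup handle end (475.2,192), cork (464.6,219.2). Bore mouths: vial (351.5,173.4), dropper (389.2,173.8), jar (351,211), pan (389.4,211.4). c3 (scene): jar cap (282,236.4), dropper cap (209.4,245.6), pan rim (238.6,220).

```bash
python3 - <<'E'
from h import *
np.set_printoptions(precision=1,suppress=True)
t=manip.camera_params("top");s=manip.camera_params("scene");w=manip.camera_params("wrist")
for n,a,b,z in (("jar",(248.6,230.6),(282,236.4),60),("drop",(166.8,219.6),(209.4,245.6),85),("pan",(218.7,177.7),(238.6,220),40)):
    print(n,*two(t,a,s,b),"fixed z",at(t,a,z))
for n,a,z in (("pan",(218.7,177.7),40),("panH",(211.8,205.6),57),("cup",(456.4,171.8),63),("cupH",(475.2,192),53),("vial",(464.6,219.2),54),("bv",(351.5,173.4),72),("bd",(389.2,173.8),72),("bj",(351,211),72),("bp",(389.4,211.4),72),("TL",(332.4,154.6),72),("TR",(407.8,155.4),72),("BL",(331.7,229),72),("BR",(407.8,230.4),72),("vialbase",(457.5,221.0),0),("cupbase",(450,176),0),("dropbase",(174.8,220.8),0),("pe",(266,158.5),50)):
    print(n,at(t,a,z))
st=manip.read_state();r=R.from_euler("xyz",st["eef_rot"]);print(r.as_matrix())
print("camera in tool",r.inv().apply(w["origin"]-st["eef_pos"]))
E
```

```text
jar [429.2 163.4  50.7] 0.581198071877403 fixed z [428.7 161.6  60. ]
drop [453.7 366.   80.7] 3.459074602490058 fixed z [452.7 362.8  85. ]
pan [569.  250.9  33.4] 3.3334905959630667 fixed z [567.1 247.8  40. ]
pan [567.1 247.8  40. ]
panH [491.7 258.6  57. ]
cup [ 584.  -365.6   63. ]
cupH [ 533.8 -414.9   53. ]
vial [ 463.8 -385.6   54. ]
bv [575.9 -97.9  72. ]
bd [ 575.7 -193.3   72. ]
bj [480.1 -96.8  72. ]
bp [ 480.1 -193.    72. ]
TL [624.2 -49.1  72. ]
TR [ 623.6 -241.    72. ]
BL [434.4 -48.7  72. ]
BR [ 433.  -238.4   72. ]
vialbase [ 462.9 -383.8    0. ]
cupbase [ 583.9 -367.     0. ]
dropbase [455.5 371.2   0. ]
pe [617.3 123.5  50. ]
[[ 0.9  0.4 -0. ]
 [ 0.4 -0.9  0. ]
 [ 0.  -0.  -1. ]]
camera in tool [  65.2   -0.3 -165.9]
```

View pics/wrist0.png

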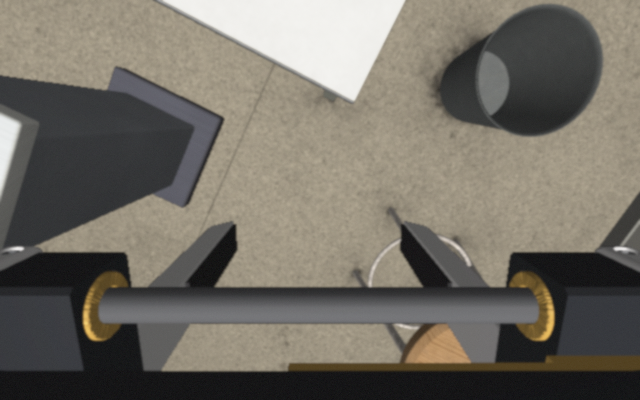

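The wrist camera sees only the bin and floor from here. The measurements agree: bore centres are 96 mm apart in x and y, and object heights match the text within a few mm. Next I go over the vial at yaw 0; the second view comes from the wrist.

```bash
cat >> h.py <<'E'
def go(x,y,z,yaw):
    s=manip.read_state(); r=R.from_euler("xyz",s["eef_rot"])
    d=r.inv().apply(np.array([x,y,z])-s["eef_pos"])/10
    y0=np.degrees(s["eef_rot"][2]); t=-((yaw-y0+180)%360-180)/5
    print("t%.1f at %s yaw %.1f gap %.1f F%s  shift cm %s turn %.2f"%(s["clock"],s["eef_pos"].round(1),y0,s["finger_gap"],s["wrist_force"].round(0),d.round(2),t))
E
python3 -c "
from h import *
go(464,-385,190,0)"
```

```text
t0.1 at [ 245.5 -492.   219. ] yaw 26.5 gap 94.1 F[0. 0. 0.]  shift cm [24.33  0.19  2.9 ] turn 5.30
```

```bash
python3 -m creep '[[1,[4,0,0],0.5],[1,[8,0.1,0.5],1.5],[1,[12,0.1,1],3],[1,[16,0.2,2],4],[1,[20,0.2,2.5],5],[1,[24.3,0.2,2.9],5.3],[1,[24.3,0.2,2.9],5.3],[1,[24.3,0.2,2.9],5.3],[1,[24.3,0.2,2.9],5.3]]' && python3 - <<'E'
from h import *
import json
p=manip.camera_params("wrist");im=manip.camera("wrist")
cv2.imwrite("pics/w1.png",im[:,:,::-1])
json.dump({k:(v.tolist() if hasattr(v,'tolist') else v) for k,v in p.items()},open("w1.json","w"))
go(464,-385,36,0)
for X in((463,-385,54),(584,-366,63),(533.8,-414.9,53)):print(proj(p,X))
E
```

```text
clock: 1.05
eef_pos: [463.2, -385.9, 190.4]
eef_rot: [-3.142, 0.0, -0.0]
wrist_force: [0.6, -0.3, 0.4]
finger_gap: 93.9
finger_force: 0.0
t1.1 at [ 463.1 -386.1  190.6] yaw -0.0 gap 94.3 F[ 0.  0. -0.]  shift cm [ 0.09 -0.11 15.46] turn -0.01
[317.37136176 191.20231554]
[294.32991762  50.80994922]
[350.80254783 113.46668612]
```

View pics/w1.png

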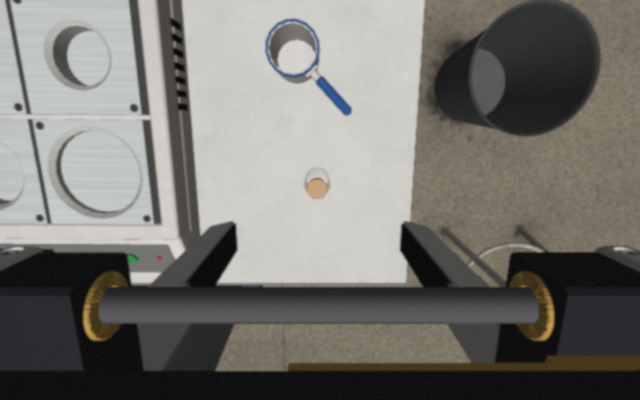

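In the wrist view the cork is at (317,188), the cup rim centre at (293,48), its handle end at (347,110), the pan bore mouth at (96,172) and the dropper bore mouth at (78,55).

```bash
python3 - <<'E'
from h import *
import json
np.set_printoptions(precision=1,suppress=True)
p=json.load(open("w1.json"));t=manip.camera_params("top")
for n,a,b,z in (("vial",(464.6,219.2),(317,188),54),("cup",(456.4,171.8),(293,48),63),("cupH",(475.2,192),(347,110),53),("pan bore",(389.4,211.4),(96,172),72),("drop bore",(389.2,173.8),(78,55),72)):
    print(n,*two(t,a,p,b),"wrist at z",at(p,b,z))
go(465,-386,36,0)
E
```

```text
vial [ 464.8 -385.4   52.1] 2.3218037088341474 wrist at z [ 466.1 -384.7   54. ]
cup [ 584.7 -365.1   65. ] 2.148794292662303 wrist at z [ 586.2 -364.9   63. ]
cupH [ 534.7 -411.7   60.2] 4.125638108541692 wrist at z [ 536.8 -411.4   53. ]
pan bore [ 482.  -192.5   71.5] 4.027707231442762 wrist at z [ 484.  -192.2   72. ]
drop bore [ 577.2 -193.2   73.1] 3.421093717788046 wrist at z [ 579.2 -192.2   72. ]
t1.1 at [ 463.1 -386.1  190.6] yaw -0.0 gap 94.3 F[ 0.  0. -0.]  shift cm [ 0.2 -0.  15.5] turn -0.01
```

Triangulated heights agree with the text (vial 52, cup 65, block top 72). Descend and grip the vial.

```bash
python3 -m creep '[[0.3,[0.1,0,4],0],[0.2,[0.2,0,8],0],[0.2,[0.2,0,12],0],[0.2,[0.2,0,14.5],0],[0.2,[0.2,0,15.4],0],[0.2,[0.2,0,15.4],0],[-1,[0.2,0,15.4],0],[-1,[0.2,0,15.4],0],[-1,[0.2,0,15.4],0],[-1,[0.2,0,15.4],0],[-1,[0.2,0,15.4],0],[-1,[0.2,0,15.4],0]]' 12; python3 -c "
from h import *
go(577,-97,180,0)"
```

```text
clock: 2.3
eef_pos: [466.1, -385.5, 37.0]
eef_rot: [3.141, -0.001, 0.0]
wrist_force: [-1.4, 1.3, 5.0]
finger_gap: 25.1
finger_force: 12.0
t2.3 at [ 466.1 -385.5   37. ] yaw 0.0 gap 25.1 F[-1.  1.  5.]  shift cm [ 11.11 -28.84 -14.31] turn 0.00
```

```bash
python3 -m creep '[[-1,[0,0,-3],0],[-1,[0,0,-7],0],[-1,[0.5,-1,-11],0],[-1,[2,-5,-13.5],0],[-1,[4,-9.5,-14.3],0],[-1,[5.5,-14,-14.3],0],[-1,[7,-18.5,-14.3],0],[-1,[9,-23,-14.3],0],[-1,[10.5,-27,-14.3],0],[-1,[11.1,-28.8,-14.3],0],[-1,[11.1,-28.8,-14.3],0],[-1,[11.1,-28.8,-14.3],0]]'; python3 -c "
from h import *
go(577,-97,90,0)"
```

```text
clock: 3.5
eef_pos: [576.6, -97.7, 179.2]
eef_rot: [3.141, 0.0, 0.001]
wrist_force: [-0.5, -0.9, -1.1]
finger_gap: 24.7
finger_force: 12.0
t3.5 at [576.6 -97.7 179.2] yaw 0.0 gap 24.7 F[-1. -1. -1.]  shift cm [ 0.04 -0.07  8.92] turn 0.01
```

```bash
python3 -m creep '[[-1,[0,-0.1,3],0],[-1,[0,-0.1,5.5],0],[-1,[0,-0.1,6.7],0],[-1,[0,-0.1,7.5],0],[-1,[0,-0.1,8.1],0],[-1,[0,-0.1,8.6],0],[-1,[0,-0.1,8.9],0],[-1,[0,-0.1,9],0],[-1,[0,-0.1,9],0]]'; python3 -c "
from h import *
go(577,-97,90,0)"
```

```text
clock: 4.4
eef_pos: [576.9, -96.4, 89.7]
eef_rot: [3.141, -0.0, 0.0]
wrist_force: [-0.2, -0.4, -0.2]
finger_gap: 25.2
finger_force: 12.0
t4.4 at [576.9 -96.4  89.7] yaw 0.0 gap 25.2 F[-0. -0. -0.]  shift cm [ 0.01  0.06 -0.03] turn 0.00
```

Reached depth (underside at about 52 mm) with no force. Release and retreat upward.

```bash
python3 -m creep '[[-1,[0,0,0.1],0],[0,[0,0,0.1],0],[0.2,[0,0,0.1],0],[0.2,[0,0,0.1],0],[0.2,[0,0,-1],0],[0.2,[0,0,-4],0],[0.5,[0,0,-8.5],0],[1,[0,0,-13],0],[1,[0,0,-13],0],[1,[0,0,-13],0]]'; python3 - <<'E'
from h import *
cv2.imwrite("pics/w2.png",manip.camera("wrist")[:,:,::-1])
cv2.imwrite("pics/t2.png",manip.camera("top")[:,:,::-1])
p=manip.camera_params("wrist");print([proj(p,X).round() for X in ((577,-97,106),(577,-97,72))])
go(568,249,220,172)
E
```

```text
clock: 5.4
eef_pos: [576.9, -96.4, 220.7]
eef_rot: [3.141, -0.002, 0.0]
wrist_force: [0.1, 0.5, -0.3]
finger_gap: 84.9
finger_force: 0.0
[array([319., 196.]), array([319., 188.])]
t5.5 at [576.3 -96.3 218.5] yaw 0.0 gap 92.2 F[ 1. -0. -1.]  shift cm [ -0.82 -34.53  -0.14] turn -34.40
```

View pics/w2.png

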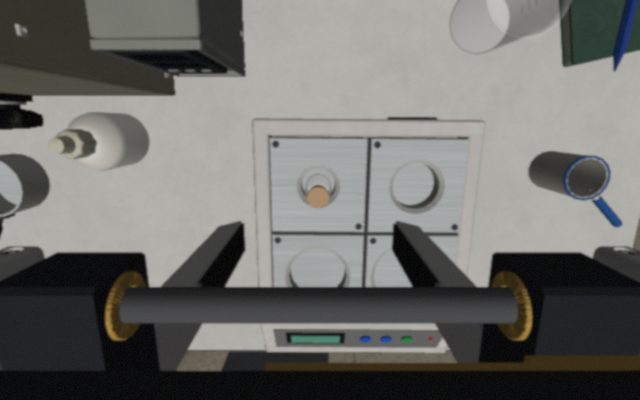

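The cork is seen at (318,196), exactly where a seated vial projects, so it is seated. Now to the pan, turning while well clear of the bath.

```bash
python3 -m creep '[[1,[-1,-1,-0.1],-1.6],[1,[-3,-4,-0.1],-3.2],[1,[-5,-7,-0.1],-4.8],[1,[-7,-10,-0.1],-6.4],[1,[-9,-13,-0.1],-8],[1,[-10.5,-16,-0.1],-9.6],[1,[-10.5,-19,-0.1],-11.2],[1,[-10.5,-22,-0.1],-12.8],[1,[-10.5,-25,-0.1],-14.4],[1,[-10.5,-28,-0.1],-16],[1,[-10.5,-31,-0.1],-17.6],[1,[-10.5,-33,-0.1],-19.2]]'; python3 -c "
from h import *
go(470,249,220,172)"
```

```text
clock: 6.7
eef_pos: [471.0, 235.1, 219.0]
eef_rot: [-3.139, 0.001, 1.682]
wrist_force: [1.5, 0.1, 0.3]
finger_gap: 94.2
finger_force: 0.0
t6.7 at [471.  235.1 219. ] yaw 96.4 gap 94.2 F[2. 0. 0.]  shift cm [ 1.39  0.06 -0.1 ] turn -15.12
```

```bash
python3 -m creep '[[1,[0.3,0,-0.1],-1.6],[1,[0.6,0,-0.1],-3.2],[1,[1,0,-0.1],-4.8],[1,[1.4,0,-0.1],-6.4],[1,[1.4,0,-0.1],-8],[1,[1.4,0,-0.1],-9.6],[1,[1.4,0,-0.1],-11.2],[1,[1.4,0,-0.1],-12.8],[1,[1.4,0,-0.1],-14.4],[1,[1.4,0,-0.1],-15.1],[1,[1.4,0,-0.1],-15.1],[1,[1.4,0,-0.1],-15.1]]'; python3 -c "
from h import *
go(568,249,200,172)"
```

```text
clock: 7.9
eef_pos: [470.0, 247.4, 220.6]
eef_rot: [-3.141, -0.001, 2.991]
wrist_force: [0.3, 0.0, -0.3]
finger_gap: 94.1
finger_force: 0.0
t7.9 at [470.  247.4 220.6] yaw 171.4 gap 94.1 F[ 0.  0. -0.]  shift cm [-9.67  1.63  2.05] turn -0.12
```

```bash
python3 -m creep '[[1,[-3,0.5,0.5],0],[1,[-6.5,1,1.2],0],[1,[-9,1.5,2],0],[1,[-9.7,1.6,2],0],[1,[-9.7,1.6,2],0],[1,[-9.7,1.6,2],0]]'; python3 - <<'E'
from h import *
import json
p=manip.camera_params("wrist");im=manip.camera("wrist")
cv2.imwrite("pics/w3.png",im[:,:,::-1])
json.dump({k:(v.tolist() if hasattr(v,'tolist') else v) for k,v in p.items()},open("w3.json","w"))
print(proj(p,(568,249,40)),proj(p,(491.7,258.6,57)))
E
```

```text
clock: 8.5
eef_pos: [567.8, 249.1, 201.8]
eef_rot: [3.142, -0.0, 2.993]
wrist_force: [-0.0, -0.4, -0.3]
finger_gap: 94.0
finger_force: 0.0
[318.01633052 186.07041474] [316.03844824 106.99808925]
```

View pics/w3.png

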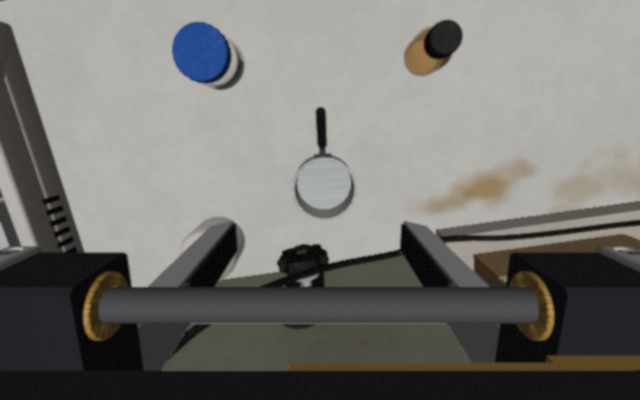

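The wrist view shows the pan rim centre at (324,185), its handle end at (321,110), the jar cap centre at (201,52) and the dropper cap at (443,38). The white bottle (213,245) is clear of the fingers.

```bash
python3 - <<'E'
from h import *
import json
np.set_printoptions(precision=1,suppress=True)
p=json.load(open("w3.json"));t=manip.camera_params("top")
for n,a,b,z in (("pan",(218.7,177.7),(324,185),40),("panH",(211.8,205.6),(321,110),57),("jar",(248.6,230.6),(201,52),60),("drop",(166.8,219.6),(443,38),85)):
    print(n,*two(t,a,p,b),"wrist at z",at(p,b,z))
go(567.5,246,27,172)
E
```

```text
pan [572.6 254.7  11.7] 1.634764648071201 wrist at z [567.8 255.2  40. ]
panH [494.1 263.1  38.3] 1.040840417819958 wrist at z [495.  262.7  57. ]
jar [429.  163.4  49.7] 0.21236225900054403 wrist at z [431.3 166.6  60. ]
drop [453.6 368.2  74.6] 3.2030371992220834 wrist at z [455.4 366.   85. ]
t8.6 at [567.8 249.2 202.1] yaw 171.5 gap 93.5 F[-0. -0.  0.]  shift cm [-0.  -0.3 17.5] turn -0.10
```

Pan height comes out inconsistent (12 mm against 40), so I'll look closer at this reading.

```bash
python3 - <<'E'
from h import *
cv2.imwrite("pics/c4.png",crop("pics/w3.png","",260,90,390,240,4))
E
```

```text
(no output)
```

View pics/c4.png

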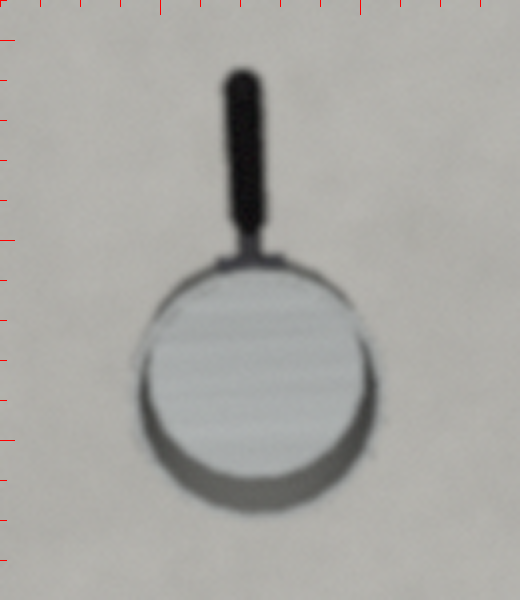

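The crop puts the pan rim centre at (324,186.5) and the handle end at (320.5,109). I'll triangulate wrist with scene to decide between the two.

```bash
python3 - <<'E'
from h import *
import json
np.set_printoptions(precision=1,suppress=True)
p=json.load(open("w3.json"));s=manip.camera_params("scene")
for n,a,b,z in (("pan",(238.6,220),(324,186.5),40),("jar",(282,236.4),(201,52),60),("drop",(209.4,245.6),(443,38),85)):
    print(n,*two(s,a,p,b),"wrist",at(p,b,z),"scene",at(s,a,z))
h=at(p,(320.5,109),57)-at(p,(324,186.5),40);print(np.degrees(np.arctan2(h[1],h[0])),h)
E
```

```text
pan [570.3 253.6  33.6] 2.648673165284542 wrist [569.3 254.9  40. ] scene [563.1 253.7  40. ]
jar [429.2 163.8  50.8] 0.07138271938523444 wrist [431.3 166.6  60. ] scene [420.6 166.7  60. ]
drop [454.7 367.4  81. ] 0.024918367066542477 wrist [455.4 366.   85. ] scene [450.7 367.9  85. ]
174.37077832186884 [-75.3   7.4  17. ]
```

Scene and wrist agree on y≈254, so the top view is a few mm off on that side. Pan ≈ (569,253.5), handle at 174°. Descend and grip.

```bash
python3 -c "
from h import *
go(569,253.5,28,172)"; python3 -m creep '[[1,[0,0.4,4],0],[1,[-0.1,0.4,8],0],[1,[-0.1,0.4,12],0],[1,[-0.1,0.4,15],0],[1,[-0.1,0.4,16.8],0],[1,[-0.1,0.4,17.4],0],[1,[-0.1,0.4,17.4],0],[-1,[-0.1,0.4,17.4],0],[-1,[-0.1,0.4,17.4],0],[-1,[-0.1,0.4,17.4],0],[-1,[-0.1,0.4,17.4],0],[-1,[-0.1,0.4,17.4],0]]' 25;python3 -c "
from h import *
go(569,253.5,28,172)"
```

```text
t8.6 at [567.8 249.2 202.1] yaw 171.5 gap 93.5 F[-0. -0.  0.]  shift cm [-0.05  0.44 17.41] turn -0.10
clock: 9.75
eef_pos: [570.4, 253.1, 28.2]
eef_rot: [3.141, 0.001, 2.993]
wrist_force: [-0.9, 1.0, 5.7]
finger_gap: 66.6
finger_force: 25.0
t9.8 at [570.4 253.1  28.2] yaw 171.5 gap 66.6 F[-1.  1.  6.]  shift cm [0.15 0.02 0.02] turn -0.10
```

```bash
python3 -m creep '[[-1,[0,0,-2],0],[-1,[0,0,-5],0],[-1,[0,0,-9],0],[-1,[1,0,-13],0],[-1,[4,0,-16],0],[-1,[7,0,-17],0],[-1,[9,0,-17],0],[-1,[9,0,-17],0],[-1,[9,0,-17],0]]';python3 -c "
from h import *
go(481,-192.5,190,171.5)"
```

```text
clock: 10.65
eef_pos: [481.2, 266.0, 197.4]
eef_rot: [-3.141, 0.0, 2.994]
wrist_force: [-0.0, -0.1, -1.9]
finger_gap: 66.6
finger_force: 25.0
t10.7 at [481.2 266.  197.4] yaw 171.5 gap 66.6 F[-0. -0. -2.]  shift cm [ -6.72 -45.36   0.75] turn 0.01
```

```bash
python3 -m creep '[[-1,[-0.4,-3,0],0],[-1,[-1,-7,0.3],0],[-1,[-1.6,-11,0.7],0],[-1,[-2.2,-15,0.7],0],[-1,[-2.9,-19.5,0.7],0],[-1,[-3.6,-24,0.7],0],[-1,[-4.3,-29,0.7],0],[-1,[-5,-34,0.7],0],[-1,[-5.8,-39,0.7],0],[-1,[-6.4,-43,0.7],0],[-1,[-6.7,-45.4,0.7],0],[-1,[-6.7,-45.4,0.7],0]]';python3 -c "
from h import *
go(481,-192.5,90,171.5)"
```

```text
clock: 11.85
eef_pos: [480.2, -196.2, 189.6]
eef_rot: [-3.141, -0.001, 2.99]
wrist_force: [-0.0, -0.1, -2.2]
finger_gap: 66.1
finger_force: 25.0
t11.8 at [ 480.2 -196.2  189.6] yaw 171.3 gap 66.1 F[-0. -0. -2.]  shift cm [-0.03  0.38  9.96] turn -0.04
```

```bash
python3 -m creep '[[-1,[0,0.3,3],0],[-1,[0,0.4,6],0],[-1,[0,0.4,7.5],0],[-1,[0,0.4,8.3],0],[-1,[0,0.4,8.8],0],[-1,[0,0.4,9.2],0],[-1,[0,0.4,9.5],0],[-1,[0,0.4,9.8],0],[-1,[0,0.4,10],0],[-1,[0,0.4,10],0]]';python3 -c "
from h import *
go(481,-192.5,90,171.5)"
```

```text
clock: 12.85
eef_pos: [481.0, -188.9, 90.4]
eef_rot: [-3.142, 0.0, 2.994]
wrist_force: [0.1, -0.6, -1.7]
finger_gap: 66.4
finger_force: 25.0
t12.8 at [ 481.  -188.9   90.4] yaw 171.5 gap 66.4 F[ 0. -1. -2.]  shift cm [-0.05 -0.36  0.04] turn 0.00
```

```bash
python3 -m creep '[[-1,[0,-0.2,0],0],[-1,[0,-0.3,0],0],[-1,[0,-0.3,0.1],0],[-1,[0,-0.3,0.1],0]]';python3 -c "
from h import *
go(481,-192.5,90,171.5)"
```

```text
clock: 13.25
eef_pos: [480.7, -192.2, 90.2]
eef_rot: [-3.141, 0.001, 2.993]
wrist_force: [-3.7, -0.9, 6.4]
finger_gap: 66.2
finger_force: 25.0
t13.2 at [ 480.7 -192.2   90.2] yaw 171.5 gap 66.2 F[-4. -1.  6.]  shift cm [-0.04 -0.03  0.02] turn 0.00
```

Contact at the seat height with 6 N upward: the pan is down. Release and lift.

```bash
python3 -m creep '[[0.6,[0,0,0],0],[0.8,[0,0,0],0],[1,[0,0,0],0],[1,[0,0,0],0],[1,[0,0,-2],0],[1,[0,0,-6],0],[1,[0,0,-10],0],[1,[0,0,-12],0],[1,[0,0,-12],0]]';python3 - <<'E'
from h import *
cv2.imwrite("pics/w4.png",manip.camera("wrist")[:,:,::-1])
p=manip.camera_params("wrist");print([proj(p,X).round() for X in ((481,-192.5,102),(400,-182,119))])
go(430,165,200,90)
E
```

```text
clock: 14.15
eef_pos: [481.4, -192.2, 212.2]
eef_rot: [-3.14, 0.005, 2.994]
wrist_force: [-0.3, -0.6, -0.5]
finger_gap: 93.7
finger_force: 0.0
[array([318., 198.]), array([315.,  98.])]
t14.2 at [ 480.8 -191.9  210.1] yaw 171.5 gap 94.1 F[ 0. -0. -1.]  shift cm [10.29 34.55  0.97] turn 16.30
```

View pics/w4.png

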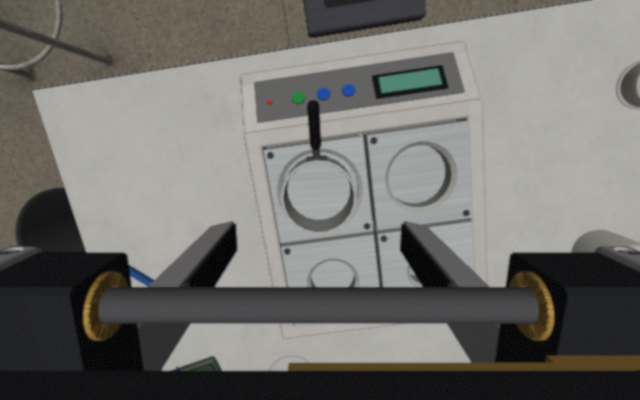

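The pan sits centred in the wide seat, rim about (319,190), with its handle pointing straight back to (313,104), about 172°. Now the jar.

```bash
python3 -m creep '[[1,[1,3,0],1.6],[1,[2,7,0],3.2],[1,[3,11,0.5],4.8],[1,[4.5,15,1],6.4],[1,[6,19.5,1],8],[1,[7,24,1],9.6],[1,[8,28,1],11.2],[1,[9,31.5,1],12.8],[1,[10.3,34.5,1],14.4],[1,[10.3,34.5,1],16],[1,[10.3,34.5,1],16.3],[1,[10.3,34.5,1],16.3]]';python3 - <<'E'
from h import *
import json
p=manip.camera_params("wrist");im=manip.camera("wrist")
cv2.imwrite("pics/w5.png",im[:,:,::-1])
b=im.astype(int);m=((b[:,:,2]-b[:,:,0]>50)&(b[:,:,2]>90)).astype(np.uint8)
n,l,st,c=cv2.connectedComponentsWithStats(m)
for i in range(1,n):
    if st[i,4]>200: print(st[i],c[i],at(p,c[i],60))
go(430,165,36,90)
E
```

```text
clock: 15.4
eef_pos: [428.9, 164.7, 197.9]
eef_rot: [-3.139, 0.001, 1.571]
wrist_force: [0.4, -0.5, -0.0]
finger_gap: 94.2
finger_force: 0.0
[ 296  165   50   50 1991] [320.4224008  189.53892516] [430.59189698 165.88752312  60.        ]
t15.4 at [429.1 164.5 198.2] yaw 90.1 gap 93.9 F[-0.  0. -1.]  shift cm [ 0.06  0.12 16.22] turn 0.02
```

```bash
python3 -m creep '[[1,[0.1,0.1,4],0],[1,[0.15,0.15,8],0],[1,[0.15,0.15,12],0],[1,[0.15,0.15,14.8],0],[1,[0.15,0.15,16.1],0],[1,[0.15,0.15,16.1],0],[-1,[0.15,0.15,16.1],0],[-1,[0.15,0.15,16.1],0],[-1,[0.15,0.15,16.1],0],[-1,[0.15,0.15,16.1],0],[-1,[0.15,0.15,16.1],0],[-1,[0.15,0.15,16.1],0]]' 20;python3 -c "
from h import *
go(481,-97,190,90)"
```

```text
clock: 16.65
eef_pos: [431.2, 166.1, 38.6]
eef_rot: [3.141, -0.0, 1.571]
wrist_force: [1.1, -0.1, 0.3]
finger_gap: 49.3
finger_force: 0.4
t16.6 at [431.2 166.1  38.6] yaw 90.0 gap 49.3 F[ 1. -0.  0.]  shift cm [-26.31   4.98 -15.14] turn 0.00
```

```bash
python3 -m creep '[[-1,[0,0,0],0],[-1,[0,0,0],0],[-1,[0,0,0],0],[-1,[0,0,0],0],[-1,[0,0,-3],0],[-1,[0,0,-7],0],[-1,[0,0,-11],0],[-1,[0,0,-14],0],[-1,[0,0,-15.1],0],[-1,[0,0,-15.1],0]]';python3 -c "
from h import *
go(481,-97,190,90)"
```

```text
clock: 17.65
eef_pos: [431.4, 166.2, 189.8]
eef_rot: [3.14, -0.0, 1.571]
wrist_force: [-0.1, -0.4, -1.4]
finger_gap: 48.3
finger_force: 19.8
t17.6 at [431.4 166.2 189.8] yaw 90.0 gap 48.3 F[-0. -0. -1.]  shift cm [-2.632e+01  4.960e+00 -2.000e-02] turn 0.00
```

```bash
python3 -m creep '[[-1,[-2,0.3,0],0],[-1,[-6,1,0],0],[-1,[-10,1.9,0],0],[-1,[-14.5,2.8,0],0],[-1,[-19,3.7,0],0],[-1,[-23,4.5,0],0],[-1,[-25.5,4.9,0],0],[-1,[-26.3,5,0],0],[-1,[-26.3,5,0],0],[-1,[-26.3,5,0],0],[-1,[-26.3,5,0],0]]';python3 -c "
from h import *
go(481,-97,90,90)"
```

```text
clock: 18.75
eef_pos: [481.0, -95.7, 189.1]
eef_rot: [-3.141, -0.0, 1.572]
wrist_force: [0.5, 0.1, -1.5]
finger_gap: 48.2
finger_force: 19.8
t18.8 at [481.  -95.7 189.1] yaw 90.1 gap 48.2 F[ 1.  0. -1.]  shift cm [-0.13  0.01  9.91] turn 0.02
```

```bash
python3 -m creep '[[-1,[-0.1,0,3],0],[-1,[-0.1,0,6],0],[-1,[-0.1,0,7.2],0],[-1,[-0.1,0,8],0],[-1,[-0.1,0,8.6],0],[-1,[-0.1,0,9.1],0],[-1,[-0.1,0,9.5],0],[-1,[-0.1,0,9.8],0],[-1,[-0.1,0,9.8],0],[-1,[-0.1,0,9.8],0]]';python3 -c "
from h import *
go(481,-97,90,90)"
```

```text
clock: 19.75
eef_pos: [481.2, -98.0, 91.7]
eef_rot: [3.141, 0.0, 1.571]
wrist_force: [-0.1, 0.0, -1.5]
finger_gap: 48.1
finger_force: 19.8
t19.8 at [481.2 -98.   91.7] yaw 90.0 gap 48.1 F[-0.  0. -2.]  shift cm [ 0.1  -0.02  0.17] turn 0.00
```

Not touching yet (-1.5 N is just its weight). I'll go down 1–2 mm more until contact.

```bash
python3 -m creep '[[-1,[0.1,0,0.1],0],[-1,[0.1,0,0.2],0],[-1,[0.1,0,0.2],0],[-1,[0.1,0,0.2],0]]'
```

```text
clock: 20.15
eef_pos: [481.4, -96.9, 90.5]
eef_rot: [3.141, 0.0, 1.571]
wrist_force: [-5.4, 1.5, 12.2]
finger_gap: 48.0
finger_force: 20.2
```

```bash
python3 -m creep '[[0.5,[0,0,0],0],[0.7,[0,0,0],0],[0.8,[0,0,0],0],[0.8,[0,0,0],0],[0.8,[0,0,-2],0],[0.8,[0,0,-6],0],[0.8,[0,0,-10],0],[0.8,[0,0,-11],0],[0.8,[0,0,-11],0]]';python3 -c "
from h import *
go(455,320,200,90)"
```

```text
clock: 21.05
eef_pos: [481.6, -97.0, 200.6]
eef_rot: [3.139, 0.001, 1.571]
wrist_force: [-0.1, 0.7, -0.4]
finger_gap: 84.2
finger_force: 0.0
t21.1 at [481.6 -97.  200.6] yaw 90.0 gap 84.2 F[-0.  1. -0.]  shift cm [ 4.17e+01 -2.65e+00  2.00e-02] turn 0.00
```

```bash
python3 -m creep '[[0.8,[3,-0.2,0],0],[0.8,[7.5,-0.4,0],0],[0.8,[12,-0.7,0],0],[0.8,[16.5,-1,0],0],[0.8,[21,-1.3,0],0],[0.8,[25.5,-1.5,0],0],[0.8,[30,-1.8,0],0],[0.8,[34.5,-2.1,0],0],[0.8,[39,-2.4,0],0],[0.8,[43.5,-2.6,0],0],[0.8,[46.3,-2.6,0],0],[0.8,[46.3,-2.6,0],0]]';python3 - <<'E'
from h import *
import time
p=manip.camera_params("wrist");im=manip.camera("wrist")
cv2.imwrite("pics/w6.png",im[:,:,::-1])
b=im.astype(int)
m=((b[:,:,0]-b[:,:,2]>35)).astype(np.uint8)
m2=(b.max(2)<60).astype(np.uint8);m2[225:]=0
for mm in(m,m2):
  n,l,st,c=cv2.connectedComponentsWithStats(mm)
  for i in range(1,n):
    if st[i,4]>200: print(st[i],c[i],at(p,c[i],85))
print(proj(p,(455,366.5,85)))
go(455,366.5,40,90)
E
```

```text
clock: 22.25
eef_pos: [453.8, 368.6, 196.6]
eef_rot: [-3.139, 0.002, 1.574]
wrist_force: [0.4, -0.7, -0.8]
finger_gap: 84.4
finger_force: 0.0
[ 538    0  102  160 8203] [586.44690967  90.08118981] [668.4624978  457.73226346  85.        ]
[ 448   94   30   79 1254] [462.45614035 123.81339713] [571.67801095 430.93239857  85.        ]
[302 162  37  31 564] [320.13652482 175.32624113] [454.88971509 387.63947979  85.        ]
[ 105  273   41   68 1231] [119.96019496 307.49796913] [267.15552611 261.07879112  85.        ]
[ 491  272   41   69 1380] [515.33623188 306.60144928] [638.66925388 263.63256847  85.        ]
[ 266  356  374   14 2420] [500.36487603 364.32892562] [632.8672859  200.34890335  85.        ]
[ 509    0   41  225 1192] [527.20637584 113.39513423] [623.62380601 439.41702858  85.        ]
[583 153  57   6 236] [613.26271186 155.30932203] [700.88482647 405.55869462  85.        ]
[307 179  27  31 682] [319.89442815 193.52052786] [454.7570504  371.73790731  85.        ]
[ 557  185   83   29 1069] [608.46117867 194.95322732] [703.87180345 371.41282568  85.        ]
[137 195  79   4 233] [177.30901288 196.0472103 ] [331.34776188 369.02840142  85.        ]
[138 216  78   9 639] [179.53834116 220.17370892] [331.24534796 347.20109928  85.        ]
[320.14660412 199.41313182]
t22.3 at [454.1 366.9 196.8] yaw 90.1 gap 84.7 F[ 1. -1.  1.]  shift cm [-1.000e-02  1.400e-01  1.568e+01] turn 0.03
```

```bash
python3 -m creep '[[0.6,[0.1,0.1,3.5],0],[0.4,[0.15,0.1,7.5],0],[0.3,[0.15,0.1,11.5],0],[0.3,[0.15,0.1,14.4],0],[0.3,[0.15,0.1,15.6],0],[0,[0.15,0.1,15.6],0],[-1,[0.15,0.1,15.6],0],[-1,[0.15,0.1,15.6],0],[-1,[0.15,0.1,15.6],0],[-1,[0.15,0.1,15.6],0],[-1,[0.15,0.1,15.6],0],[-1,[0.15,0.1,15.6],0]]' 15;python3 -c "
from h import *
go(455,366.5,190,90)"
```

```text
clock: 23.5
eef_pos: [456.6, 368.0, 44.9]
eef_rot: [3.14, -0.001, 1.571]
wrist_force: [-0.4, 0.0, 7.5]
finger_gap: 36.1
finger_force: 15.0
t23.5 at [456.6 368.   44.9] yaw 90.0 gap 36.1 F[-0.  0.  7.]  shift cm [ -0.13  -0.13 -14.52] turn 0.00
```

```bash
python3 -m creep '[[-1,[0,0,-3],0],[-1,[0,0,-7],0],[-1,[0,0,-11],0],[-1,[-1.5,0,-14.5],0],[-1,[-5,0.5,-15.5],0],[-1,[-9.5,1,-15.5],0],[-1,[-14,1.5,-15.5],0],[-1,[-18.5,2,-15.5],0],[-1,[-23,2.5,-15.5],0],[-1,[-27.5,3,-15.5],0],[-1,[-32,3.5,-15.5],0],[-1,[-36,3.5,-15.5],0]]';python3 -c "
from h import *
go(577,-193,190,90)"
```

```text
clock: 24.7
eef_pos: [491.1, 5.5, 198.9]
eef_rot: [3.141, 0.0, 1.571]
wrist_force: [0.9, 1.0, -1.1]
finger_gap: 36.4
finger_force: 15.0
t24.7 at [491.1   5.5 198.9] yaw 90.0 gap 36.4 F[ 1.  1. -1.]  shift cm [-19.85   8.59   0.9 ] turn -0.00
```

```bash
python3 -m creep '[[-1,[-4,1,0],0],[-1,[-8.5,3,0],0],[-1,[-13,5,0],0],[-1,[-17,7,0],0],[-1,[-19.4,8.6,0],0],[-1,[-19.4,8.6,0],0],[-1,[-19.4,8.6,0],0],[-1,[-19.4,8.6,0],0],[-1,[-19.4,8.6,0],0]]';python3 -c "
from h import *
go(577,-193,96,90)"
```

```text
clock: 25.6
eef_pos: [577.0, -185.5, 198.9]
eef_rot: [3.141, 0.0, 1.572]
wrist_force: [0.1, 0.2, -0.6]
finger_gap: 35.9
finger_force: 15.0
t25.6 at [ 577.  -185.5  198.9] yaw 90.1 gap 35.9 F[ 0.  0. -1.]  shift cm [-0.75 -0.   10.29] turn 0.02
```

```bash
python3 -m creep '[[-1,[-0.7,0,1],0],[-1,[-0.75,0,3.5],0],[-1,[-0.75,0,6],0],[-1,[-0.75,0,7.5],0],[-1,[-0.75,0,8.3],0],[-1,[-0.75,0,8.9],0],[-1,[-0.75,0,9.4],0],[-1,[-0.75,0,9.8],0],[-1,[-0.75,0,10],0],[-1,[-0.75,0,10],0]]';python3 -c "
from h import *
go(577,-193,96,90)"
```

```text
clock: 26.6
eef_pos: [577.2, -193.9, 98.5]
eef_rot: [3.142, 0.0, 1.571]
wrist_force: [-1.0, 0.4, -1.0]
finger_gap: 36.5
finger_force: 15.0
t26.6 at [ 577.2 -193.9   98.5] yaw 90.0 gap 36.5 F[-1.  0. -1.]  shift cm [ 0.09 -0.02  0.25] turn 0.00
```

```bash
python3 -m creep '[[-1,[0.1,0,0.1],0],[-1,[0.1,0,0.2],0],[-1,[0.1,0,0.2],0]]'
```

```text
clock: 26.9
eef_pos: [577.5, -193.0, 97.0]
eef_rot: [3.141, 0.0, 1.571]
wrist_force: [1.1, -0.6, 3.7]
finger_gap: 36.0
finger_force: 15.0
```

Contact exactly at the expected 97 mm. Release.

```bash
python3 -m creep '[[0,[0,0,0],0],[0.25,[0,0,0],0],[0.25,[0,0,0],0],[0.25,[0,0,0],0],[0.25,[0,0,-3],0],[0.25,[0,0,-7],0],[0.6,[0,0,-11],0],[1,[0,0,-13],0],[1,[0,0,-13],0]]';python3 -c "
from h import *
go(586,-365,210,0)"
```

```text
clock: 27.8
eef_pos: [578.0, -193.2, 229.6]
eef_rot: [3.137, 0.002, 1.571]
wrist_force: [-0.1, -0.5, -0.2]
finger_gap: 79.2
finger_force: 0.0
t27.8 at [ 578.  -193.2  229.6] yaw 90.0 gap 79.2 F[-0. -0. -0.]  shift cm [-17.18   0.78   2.  ] turn 18.00
```

```bash
python3 -m creep '[[1,[-1,0.1,0],1.6],[1,[-3,0.3,0],3.2],[1,[-5,0.5,0.5],4.8],[1,[-8,0.7,1],6.4],[1,[-11,0.8,2],8],[1,[-14,0.8,2],9.6],[1,[-17.2,0.8,2],11.2],[1,[-17.2,0.8,2],12.8],[1,[-17.2,0.8,2],14.4],[1,[-17.2,0.8,2],16],[1,[-17.2,0.8,2],17.6],[1,[-17.2,0.8,2],18]]';python3 - <<'E'
from h import *
manip.camera("top")
p=manip.camera_params("wrist");im=manip.camera("wrist")
cv2.imwrite("pics/w7.png",im[:,:,::-1])
cv2.imwrite("pics/c7.png",crop("pics/w7.png","",250,130,400,230,5))
b=im.astype(int);m=((b[:,:,2]-b[:,:,0]>40)).astype(np.uint8)
n,l,st,c=cv2.connectedComponentsWithStats(m)
for i in range(1,n):
    if st[i,4]>60: print(st[i],c[i])
print(proj(p,(585.5,-365,63)))
import json
json.dump({k:(v.tolist() if hasattr(v,'tolist') else v) for k,v in p.items()},open("w7.json","w"))
go(586,-365,53,0)
E
```

```text
clock: 29.0
eef_pos: [584.9, -364.7, 204.5]
eef_rot: [-3.14, 0.002, -0.005]
wrist_force: [-1.0, -1.0, -0.8]
finger_gap: 93.9
finger_force: 0.0
[357   0  14  74 655] [363.06259542  31.90839695]
[296 165  46  46 207] [318.43478261 185.15942029]
[339 208  29  31 265] [353.18490566 223.02641509]
[318.86857542 188.99964145]
t29.1 at [ 584.9 -364.6  204.7] yaw -0.0 gap 94.1 F[ 0.  0. -0.]  shift cm [ 0.14  0.05 15.17] turn -0.00
```

View pics/c7.png

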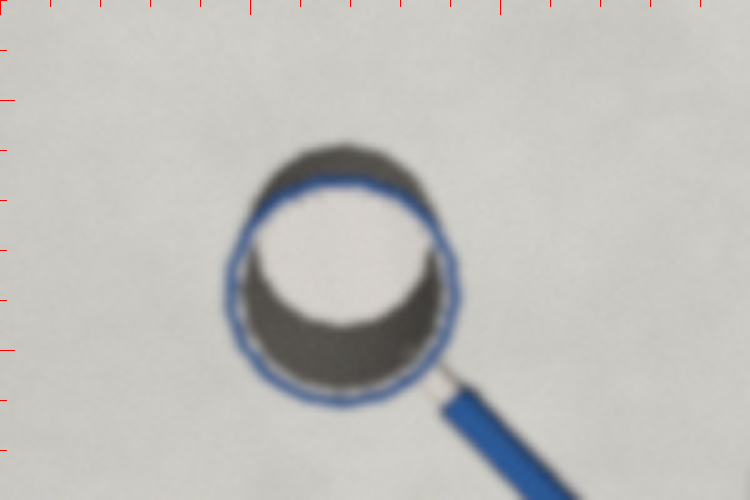

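The rim centre is at (318.6,188), matching (586,-365), and the handle runs down-right at about -135°. Descend and check the height before closing.

```bash
python3 -m creep '[[1,[0.1,0,4],0],[1,[0.1,0,8],0],[1,[0.1,0,12],0],[1,[0.1,0,14],0],[1,[0.1,0,15],0],[1,[0.1,0,15],0],[1,[0.1,0,15],0],[1,[0.1,0,15],0]]' 15;python3 -c "
from h import *
go(586.5,-365,54.5,0)"
```

```text
clock: 29.9
eef_pos: [586.8, -365.2, 58.1]
eef_rot: [3.14, -0.002, 0.001]
wrist_force: [-0.1, 0.0, 0.2]
finger_gap: 93.7
finger_force: 0.0
t29.9 at [ 586.8 -365.2   58.1] yaw 0.0 gap 93.7 F[-0.  0.  0.]  shift cm [-0.03 -0.02  0.36] turn 0.01
```

```bash
python3 -m creep '[[0.4,[0,0,0.3],0],[0,[0,0,0.4],0],[-1,[0,0,0.4],0],[-1,[0,0,0.4],0],[-1,[0,0,0.4],0],[-1,[0,0,0.4],0],[-1,[0,0,0.4],0],[-1,[0,0,0.4],0],[-1,[0,0,0.4],0]]' 15;python3 -c "
from h import *
go(586.5,-365,54.5,0)"
```

```text
clock: 30.8
eef_pos: [586.2, -364.9, 52.5]
eef_rot: [3.142, -0.0, 0.0]
wrist_force: [1.5, -0.2, 0.3]
finger_gap: 44.1
finger_force: 15.0
t30.8 at [ 586.2 -364.9   52.5] yaw 0.0 gap 44.1 F[ 2. -0.  0.]  shift cm [ 0.03  0.01 -0.2 ] turn 0.00
```

Gap 44.1 mm equals the cup's diameter. Lift, carry it over the pan and turn +45° in yaw, which puts the handle at -90°.

```bash
python3 -m creep '[[-1,[0,0,-3],0],[-1,[0,0,-7],0],[-1,[0,0,-11],-0.5],[-1,[-0.5,-1,-14.5],-2],[-1,[-2.5,-4,-16],-3.5],[-1,[-5,-8,-16],-5],[-1,[-7.5,-12,-16],-6.5],[-1,[-9.5,-15.5,-16],-8],[-1,[-10.5,-17.2,-16],-9],[-1,[-10.5,-17.2,-16],-9],[-1,[-10.5,-17.2,-16],-9],[-1,[-10.5,-17.2,-16],-9]]';python3 - <<'E'
from h import *
p=manip.camera_params("wrist");im=manip.camera("wrist");t=manip.camera("top")
cv2.imwrite("pics/w8.png",im[:,:,::-1]);cv2.imwrite("pics/t8.png",t[:,:,::-1])
go(481,-192.3,119,45)
E
```

```text
clock: 32.0
eef_pos: [481.5, -193.6, 212.3]
eef_rot: [-3.142, 0.0, 0.784]
wrist_force: [0.5, -0.5, -1.2]
finger_gap: 44.3
finger_force: 15.0
t32.1 at [ 481.4 -193.6  212.1] yaw 44.9 gap 43.9 F[-0.  0. -2.]  shift cm [ 0.07 -0.11  9.31] turn -0.02
```

View pics/w8.png

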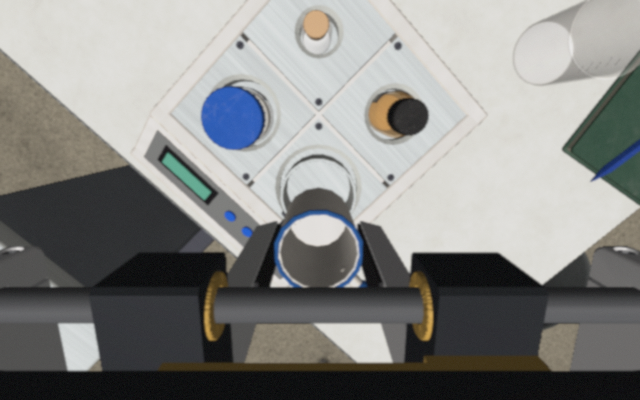

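Jar, vial and dropper stand in their own bores. The cup is level, with its rim at (318,250), held over the pan. Lower it.

```bash
python3 -m creep '[[-1,[0.1,-0.1,2],0],[-1,[0.1,-0.1,4],0],[-1,[0.1,-0.1,5.5],0],[-1,[0.1,-0.1,6.7],0],[-1,[0.1,-0.1,7.5],0],[-1,[0.1,-0.1,8.2],0],[-1,[0.1,-0.1,8.7],0],[-1,[0.1,-0.1,9],0],[-1,[0.1,-0.1,9],0],[-1,[0.1,-0.1,9],0]]';python3 -c "
from h import *
go(481,-192.3,118.5,45)"
```

```text
clock: 33.1
eef_pos: [481.3, -191.6, 122.8]
eef_rot: [3.141, -0.0, 0.786]
wrist_force: [0.0, -0.5, -1.7]
finger_gap: 43.7
finger_force: 15.0
t33.1 at [ 481.3 -191.6  122.8] yaw 45.0 gap 43.7 F[ 0. -1. -2.]  shift cm [-0.07  0.03  0.43] turn 0.00
```

```bash
python3 -m creep '[[-1,[0,0,0.2],0],[-1,[0,0,0.35],0],[-1,[0,0,0.35],0],[-1,[0,0,0.35],0]]'
```

```text
clock: 33.5
eef_pos: [481.2, -191.5, 119.0]
eef_rot: [3.142, -0.0, 0.786]
wrist_force: [-0.1, -0.1, -1.8]
finger_gap: 43.8
finger_force: 15.0
```

```bash
python3 -m creep '[[-1,[0,0,0.1],0],[-1,[0,0,0.15],0],[-1,[0,0,0.15],0]]'
```

```text
clock: 33.8
eef_pos: [481.4, -191.5, 118.3]
eef_rot: [3.141, -0.0, 0.786]
wrist_force: [-3.7, 2.9, 7.9]
finger_gap: 44.1
finger_force: 15.0
```

Contact at 118.3 mm, the height of the pan's bottom. Release, then straight up and check.

```bash
python3 -m creep '[[0,[0,0,0],0],[0.2,[0,0,0],0],[0.2,[0,0,0],0],[0.2,[0,0,0],0],[0.2,[0,0,-1],0],[0.2,[0,0,-3.5],0],[0.2,[0,0,-7],0],[0.2,[0,0,-11],0],[0.2,[0,0,-15],0],[0.2,[0,0,-18],0],[0.2,[0,0,-18],0],[0.2,[0,0,-18],0]]';python3 - <<'E'
from h import *
p=manip.camera_params("wrist")
a=manip.camera("wrist")[:,:,::-1];t=manip.camera("top")[:,:,::-1]
cv2.imwrite("pics/t9.png",t);c=crop("pics/t9.png","",320,140,440,260,4)
cv2.imwrite("pics/f9.png",np.hstack([cv2.resize(a[0:300,140:500],(400,333)),cv2.resize(c,(333,333))]))
print([proj(p,X).round() for X in((481,-192,129),(481,-192,102))])
E
```

```text
clock: 35.0
eef_pos: [481.1, -191.5, 297.8]
eef_rot: [3.141, -0.0, 0.786]
wrist_force: [0.1, -0.2, -0.9]
finger_gap: 56.5
finger_force: 0.0
[array([318., 185.]), array([318., 180.])]
```

View pics/f9.png

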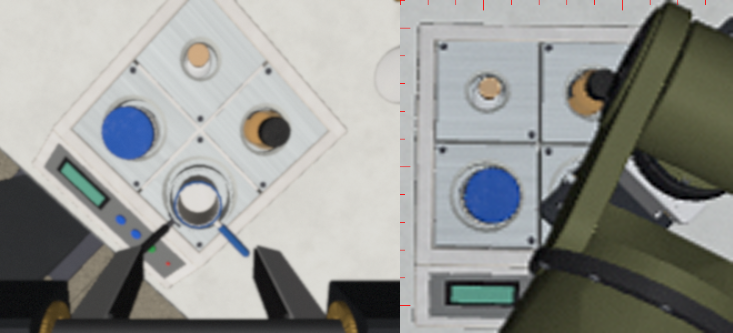

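The cup stands centred in the pan. Its blue handle points right and the pan's black handle points to the front, about 90° apart, and neither is near another vessel. Jar, vial and dropper are seated and the gripper is clear. Handing in.

```bash
python3 -c "
from cell import manip
print(manip.sign_off())"
```

```text
the job is handed in; nothing more can be done
None
```

The job is handed in at about 35 s of the 128 s allowed: jar, dropper bottle, vial and pan are each down in their own blocks, the cup stands in the pan with its handle about 90° from the pan's, everything is released, and the white bottle was left alone; the verdict itself was not reported back.

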